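# Let a ratchet-wound sample carriage back to its stop

### The job

Let the wound-up sample carriage back to its end stop without ever letting it run. First slacken the drum lock, the black star knob on top of the drum (left-hand thread: it loosens clockwise), by about a quarter turn while the pawl still holds, then flick the red-tipped pawl lever right over to its other end. The loaded tooth keeps the pawl caught, so push the crank clockwise a little until the pawl springs out, then ease the crank back anticlockwise, holding it against the strut's push all the way, until the carriage rests on its stop; leave the lock slack, the lever over, the dish undisturbed on the carriage and the things standing near by where they are.

Things in the scene. Friction and masses are not known exactly. Their poses are not given: they have to be found in the camera images.
- rig: the rig, fixed to the worktop: black base plate 170 mm (x) by 335 mm (y), its top 22 mm above the worktop; origin under its middle. The drum stands at y = +100 mm; rail and carriage lie on the -y side. An aluminium bridge 45 mm high crosses the rig at y = 29 to 41 mm; the carriage (plate top 58 mm high, dish on it to 71 mm) begins at y = -30 mm and moves to -y
- drum_axis (a point): fixed point on the upright axis of the drum, on top of its steel flange (radius 40 mm), 46 mm above the worktop; axes parallel to the rig's. Below the flange is the ratchet wheel (18 saw teeth, radius 42 mm, top at 42 mm); on it lie a brown brake disc (radius 24 mm, top at 51 mm) and the star knob
- lock_knob (a point): centre of the grip of the drum lock, a black star knob of 40 mm diameter on the drum's axis; grip from 62 to 81 mm above the worktop, this point half-way up. It rises 2.5 mm per rad when loosened. The crank's arm runs under it, up to 53 mm high (screw head 56 mm)
- drum_lock (a joint): turn of the drum lock in rad: 0 to 0.15 as found (tight), grows as it is turned CLOCKWISE seen from above (left-hand thread, loosens), up to 2.6. Tight, it holds the drum against the strut and makes the crank stiff (over 10 N at the grip); the clamp is free beyond 0.8, and more than 1.0 counts as slack. It takes about 0.2 Nm to turn and stays where it is left
- lever_pivot (a point): fixed point on the upright pivot of the pawl and its lever, 46 mm above the worktop, 62 mm from the drum axis; axes parallel to the rig's
- lever_tab (a point): middle of the upright red thumb pin at the end of the pawl lever: 13 mm diameter, from 47 to 80 mm above the worktop (this point at 66 mm), 38 mm from lever_pivot, round which it swings level
- pawl_lever (a joint): angle of the pawl lever in rad: about 0 pawl sprung on, grows anticlockwise seen from above to 0.95 at its stop, pawl sprung off (more than 0.75 counts as over). About 3 N at the pin moves it; it stays where it is left. It drives the pawl through a light torsion spring, so it goes over even while the pawl is still caught under load
- pawl_tip (a point): nose of the brass-coloured pawl, 37 mm above the worktop: about 39 mm from the drum axis (seen from above) while it is in a tooth, more than 50 mm once it has sprung clear (46 mm counts as clear)
- crank_grip (a point): middle of the crank's upright black grip, 78 mm above the worktop: a post of 18 mm diameter from 53 to 100 mm above the worktop, 78 mm from the drum axis, on a flat arm whose top is at 53 mm
- drum (a joint): angle of drum and crank in rad: about 0 as found (held by the pawl), grows ANTICLOCKWISE seen from above as it pays out, to 2.0 (carriage on its stop); winds clockwise to -0.35. Lock slack, the strut pushes it anticlockwise with 0.26 Nm, 3.3 N at the grip. Lever over, the pawl springs out when the drum is wound to about -0.06. Let go, it reaches 8 rad/s; over 3.5 rad/s counts as running
- carriage (a joint): travel of the carriage in m: 0 as found, grows towards the stop at 0.036 (18 mm per rad of the drum); more than 0.0345 counts as home
- carriage_seat (a point): centre of the carriage's flat top, 58 mm above the worktop; the carriage's plate is 104 by 80 mm
- sample_dish: white dish of 60 mm diameter, 12 mm high, standing loose on the middle of the carriage; origin at the centre of its underside
- dropper_bottle: amber dropper bottle, 32 mm diameter, 105 mm tall, loose bystander; origin at the centre of its underside
- amber_filter: black square filter frame with an amber window, 50 by 50 by 9 mm, lying loose, bystander; origin at the centre of its underside
- sensor_puck: black sensor puck, 48 mm diameter, 26 mm high, loose bystander; origin at the centre of its underside
Not all that is in view belongs to the job. What is shaped like the sample_dish but purple or yellow is not meant.

How it is judged:
By the outcome, as a careful person would: the job done as asked, in the order asked, and still so for the second after the job is handed in, with the robot touching nothing.
It also fails if it takes over 72 s, if anything falls off the work surface, if the arm or the gripper's body presses on something with over 40 N, if the wrist force passes 120 N, or if a joint passes its speed limit or range.

### The arm

A 7-joint arm with a two-finger parallel gripper is mounted at the origin on a cart in front of the work surface, level with it; the furniture and walls round the work are solid. World frame = base frame: x ahead of the robot, y to its left, z up, the work surface at z = 0. Lengths are in m, angles in rad, forces in N, time in s.
With the tool pointing down it reaches from about 0.425 to 0.95 m from the base axis. Payload 4.7 kg.
Tool frame: the origin (TCP) lies midway between the tips of the shut fingers; the grasp point (between the pads) lies 19 mm behind it; z points along the fingers, y is the line along which they close (so a half turn about z gives the same grasp; the last joint's range is limited). The gripper opens to 85 mm and grips with 20 to 120 N. Pads are 22 mm wide; open, the fingers measure 114 mm over their backs; the gripper's body (76 mm by 85 mm) begins 54 mm behind the grasp point. The pads swing forward as they close: fully open they stand 13 mm farther back than shut.
Start: joints at [-1.274, 0.469, -0.049, 1.532, 0.024, 1.141, -0.082], TCP at [0.216, 0.64, 0.231] pointing down, gripper open.
Joint ranges: [-2.59, 2.59], [-0.33, 1.99], [-1.39, 1.29], [0.1, 2.45], [-1.04, 4.18], [0.21, 1.99], [-2.66, 2.66]. Speed limits (rad/s): [2.57, 2.57, 3.14, 3.14, 3.14, 3.14, 3.14].

### API

Orientations are given as a rotation vector (axis times angle).
In Python, from plant import manip gives the robot as it stands.
- The arm moves only by the tool play_rows, never from a script. Its argument "targets" is a list that holds one entry, the list of rows, each a list of 7 numbers: the shift along the tool's x, y, z each as a share of 25 cm, from -1 to 1, then the turn, a rotation vector about the tool's x, y, z each as a share of 30 degrees, from -1 to 1, then the opening, from -1 (shut) to 1 (fully open), so that 0 is half open. In form: [[[dx, dy, dz, ax, ay, az, hand], ...]]. A call has 1 to 10 rows; each row shifts and turns the commanded pose from where the row before left it, along the tool's axes as they then stand; what a row does not reach is not made up. A row lasts 1/12 s, in which the tool goes at most 41.7 mm and 7.16 degrees, less where a joint would pass 70% of its speed; a pose out of reach is approached as far as the arm can. A call with a number of a shift or a turn outside -1 to 1 is refused whole. A call with a gripper value outside its range is refused whole. The fingers move at their own pace and stop on an object; "squeeze" is the grip in N (left out, the last holds). Time passes only in rows, so rows that do not move let the fingers close. It gives the time, the measured TCP pose, the force, the opening and the grip force at its end, in the units of the state.
- manip.read_state(): the state, without advancing time (a new reading comes with each control period).
- manip.camera(name): name is "scene" or "top" or "wrist"; returns a dict with "frame" (480x640x3 uint8, red, green, blue), "K" (3x3 intrinsics, pixels), "world_from_camera" (4x4, takes a point from camera to world coordinates). Camera axes: x right, y down, z forward; pixel columns grow to the right and rows downward; lengths in m; the calibration is good to about 2 mm. The wrist camera is an equidistant fisheye: a pixel r from the principal point sees the ray r / f radians off the axis. A picture is of the moment at which its call begins. There is no depth.
- manip.close_job(): hands the job in; it is judged then, once.
Trained networks look in a picture, given as the dict that the camera call returned (one of the last four; its "shot" number tells which), for a name from the list of things; names that differ only in an ending like _2 or _b are one class to them, and where a whole thing is asked for, a point or a joint stands for the part that bears it (a point fixed in the world has none). Each returns a list of dicts, best first, with "p" (0 to 1); they miss things now and then, are a little off and sometimes report something else, mostly with a low value. They report only what shows in the picture. A call takes as long as a camera call. They do not tell look-alikes from the thing itself.
- manip.recognise(query, picture): "position" ([x, y, z] in m, in world coordinates, good to about 4 mm: the middle of the surface that is visible of it).
The state is a dict: "clock": time; "qpos": joint angles; "qd": joint speeds; "joint_torque": joint torques, N m; "tool_pos": TCP position; "tcp_rot": TCP orientation; "contact_force": force on the tool from outside, world axes, zero at the start; "wrist_torque": the same for the moment, N m; "finger_gap": opening from 0.0 (shut) to 1.0 (fully open); "grasp_force": force on a finger pad.
Only numpy, scipy, OpenCV 4.12 (cv2) and the standard library are available. Lean on these libraries where they do the work, as an engineer would, in place of code of your own. Each camera call takes 0.05 s, during which the arm holds its last target. There are 200 camera calls.

## Working session

There is one attempt and no reset: what is moved stays moved. The work goes in short steps, Python scripts to look and compute and a tool call to move; the robot and the scene stay as the last step left them, time stands still between calls to the robot, and variables do not carry over. Pictures are saved under pics/ and viewed, at most 12 in all, crops included, and the job is handed in when it is done.

Besides the shell and the picture viewer there is one more tool, called after ">>>" by a JSON object that holds its "method" and its "body", one argument or row to a line. play_rows: Moves the arm, as the interface text tells. Shift numbers are shares of 25 cm and turn numbers shares of 30 degrees, none past 1 either way. Its arguments: {"type":"object","properties":{"targets":{"type":"array","items":{"type":"array","items":{"type":"array","items":{"type":"number","minimum":-1,"maximum":1}}}},"squeeze":{"type":"number"}},"required":["targets"]}

```bash
ls; mkdir -p pics; cat > h.py <<'E'
from plant import manip
import numpy as np, cv2
from scipy.spatial.transform import Rotation as R
def save(p,n): cv2.imwrite('pics/'+n,p['frame'][:,:,::-1])
def proj(p,X):
    T=np.linalg.inv(p['world_from_camera']); c=T[:3,:3]@np.array(X)+T[:3,3]; u=p['K']@c; return u[:2]/u[2]
def unproj(p,uv,z):
    T=np.array(p['world_from_camera']); d=T[:3,:3]@np.linalg.inv(p['K'])@np.array([uv[0],uv[1],1.]); o=T[:3,3]; return o+d*(z-o[2])/d[2]
E
python3 - <<'E'
from h import *
for n in ['top','scene']:
    p=manip.camera(n); save(p,n+'1.png')
    for q in ['rig','lock_knob','lever_tab','crank_grip','pawl_tip','carriage_seat','sample_dish','dropper_bottle','amber_filter','sensor_puck']:
        for r in manip.recognise(q,p)[:3]:
            print(n,q,np.round(r['position'],3),round(r['p'],2),np.round(proj(p,r['position'])))
s=manip.read_state(); print(s)
E
```

```text
pics
top rig [ 0.526 -0.259  0.025] 0.64 [423. 244.]
top lock_knob [ 0.542 -0.165  0.082] 0.77 [377. 230.]
top lever_tab [ 0.604 -0.143  0.047] 0.53 [364. 200.]
top pawl_tip [ 0.548 -0.16   0.046] 0.57 [372. 229.]
top pawl_tip [ 0.588 -0.148  0.044] 0.4 [366. 209.]
top sample_dish [ 0.505 -0.335  0.056] 0.9 [465. 253.]
top sample_dish [ 0.505  0.07  -0.001] 0.85 [254. 251.]
top dropper_bottle [0.51  0.166 0.05 ] 0.7 [200. 245.]
top dropper_bottle [ 0.526 -0.258  0.024] 0.27 [422. 243.]
top amber_filter [ 0.404 -0.266  0.01 ] 0.6 [425. 307.]
top amber_filter [ 0.527 -0.26   0.026] 0.29 [423. 243.]
top sensor_puck [0.414 0.081 0.026] 0.63 [245. 297.]
top sensor_puck [ 0.544 -0.153  0.048] 0.23 [369. 231.]
scene rig [ 0.503 -0.292  0.02 ] 0.75 [399. 365.]
scene lock_knob [ 0.539 -0.171  0.08 ] 0.87 [362. 279.]
scene lock_knob [ 0.608 -0.146  0.05 ] 0.62 [382. 264.]
scene lever_tab [ 0.607 -0.149  0.051] 0.6 [383. 265.]
scene lever_tab [ 0.536 -0.173  0.081] 0.56 [361. 280.]
scene crank_grip [ 0.542 -0.165  0.044] 0.66 [360. 292.]
scene crank_grip [ 0.505 -0.291  0.021] 0.56 [399. 364.]

[... 523 characters left out ...]
'clock': 1.1, 'qpos': array([-1.2739016 ,  0.46858073, -0.04860174,  1.53251153,  0.02410021,
        1.14105728, -0.08230479]), 'qd': array([-0.00026297, -0.001053  ,  0.00240375,  0.00108216, -0.00089374,
        0.00153595, -0.00080515]), 'joint_torque': array([ 8.66429637e-04, -5.10182440e+01, -4.64506599e-02, -2.38011789e+01,
        1.08434586e-02,  1.15174116e-03, -1.28822785e-05]), 'tool_pos': array([0.21599711, 0.63950167, 0.23134296]), 'tcp_rot': array([-5.09480822e-01, -3.09997364e+00, -5.02857394e-05]), 'contact_force': array([0.09038195, 0.48074125, 0.71125129]), 'wrist_torque': array([ 0.0209996 ,  0.01702178, -0.01588134]), 'grasp_force': 0.0, 'finger_gap': 1.0001889376113584}
```

```bash
python3 - <<'E'
import cv2
a=cv2.imread('pics/top1.png'); cv2.imwrite('pics/top1c.png',cv2.resize(a[150:350,310:530],None,fx=3,fy=3,interpolation=2)[:600,:])
a=cv2.imread('pics/scene1.png'); cv2.imwrite('pics/scene1c.png',cv2.resize(a[200:440,280:540],None,fx=2.5,fy=2.5,interpolation=2))
E
```

```text
(no output)
```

View pics/top1c.png

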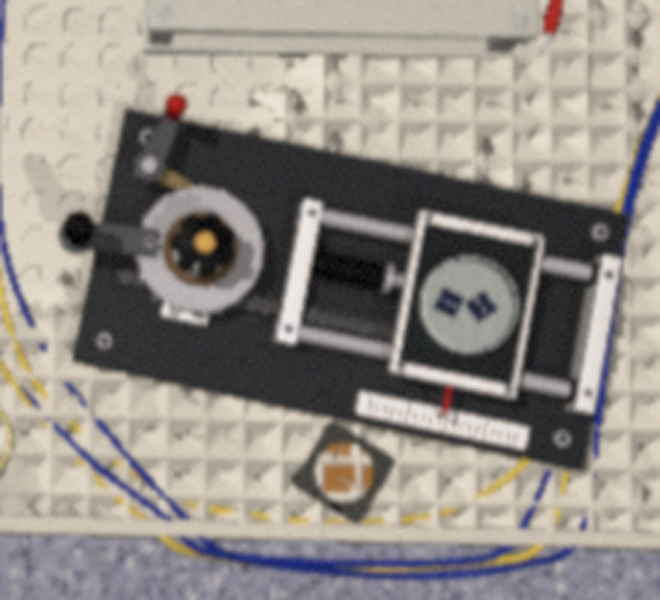

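View pics/scene1c.png

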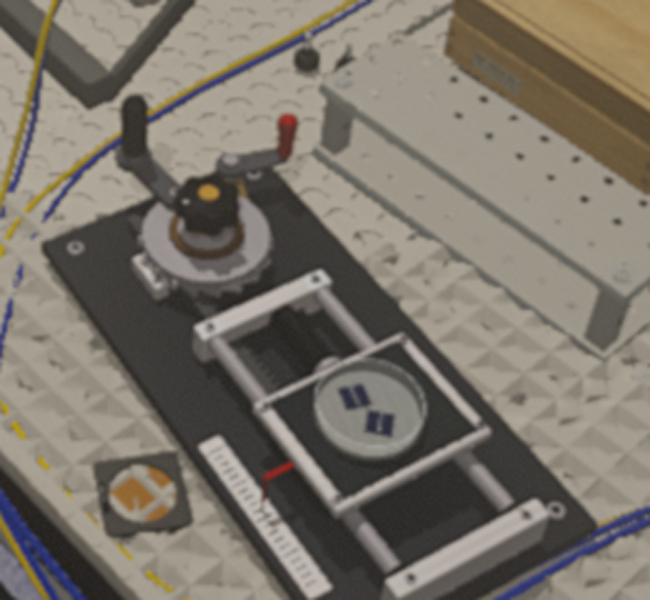

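View pics/scene1.png

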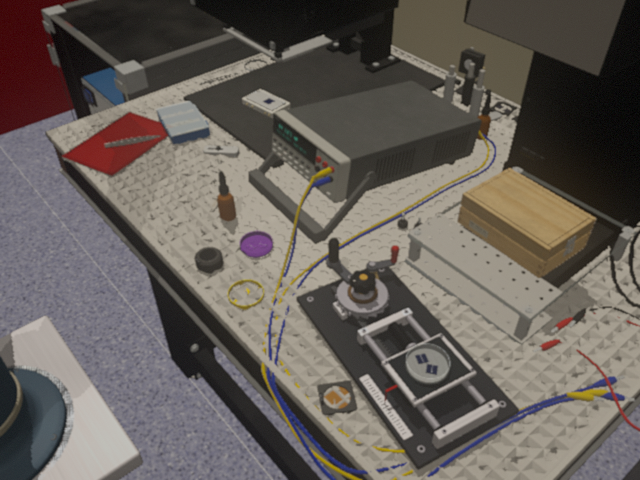

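```bash
python3 - <<'E'
from h import *
t=manip.camera('top'); s=manip.camera('scene')
T=lambda u,v:(310+u/3,150+v/3); S=lambda u,v:(280+u/2.5,200+v/2.5)
for n,a,b,z in [('knob',(205,242),(208,190),.083),('pin',(176,104),(288,121),.08),('grip',(78,230),(134,102),.1),('pivot',(150,165),(230,162),.05)]:
    print(n,unproj(t,T(*a),z).round(4),unproj(s,S(*b),z).round(4))
c=[unproj(t,T(*a),.022) for a in [(127,112),(626,214),(586,468),(75,358)]]
print(np.round(c,4)); m=np.mean(c,0); print(m)
y=(c[0]+c[3]-c[1]-c[2]); y/=np.linalg.norm(y); yaw=np.arctan2(-y[0],y[1]); print('yaw',yaw, 'drum',m+.1*y)
for n,a in [('shelf',(150,50)),('shelfR',(520,45))]: print(n,unproj(t,T(*a),.05))
Rm=R.from_rotvec(manip.read_state()['tcp_rot']).as_matrix(); print(Rm.round(3), manip.read_state()['clock'])
E
```

```text
knob [ 0.5413 -0.1684  0.083 ] [ 0.5428 -0.1686  0.083 ]
pin [ 0.6276 -0.1495  0.08  ] [ 0.6264 -0.1543  0.08  ]
grip [ 0.5447 -0.09    0.1   ] [ 0.5483 -0.0931  0.1   ]
pivot [ 0.5939 -0.1356  0.05  ] [ 0.5943 -0.1364  0.05  ]
[[ 0.6333 -0.1215  0.022 ]
 [ 0.5735 -0.4461  0.022 ]
 [ 0.4092 -0.4186  0.022 ]
 [ 0.4717 -0.091   0.022 ]]
[ 0.5219321  -0.26932547  0.022     ]
yaw -0.18525112654926282 drum [ 0.54035143 -0.17103647  0.022     ]
shelf [ 0.66843073 -0.13434279  0.05      ]
shelfR [ 0.67706103 -0.37085485  0.05      ]
[[-0.947  0.32  -0.   ]
 [ 0.32   0.947 -0.   ]
 [ 0.    -0.    -1.   ]] 1.2
```

>>> {"method": "play_rows", "body": {
  "targets": [
    [[-0.1155, -0.098, 0, 0, 0, 0, 0.45], [-0.1155, -0.098, 0, 0, 0, 0, 0.45], [-0.1155, -0.098, 0, 0, 0, 0, 0.45], [-0.1155, -0.098, 0, 0, 0, 0, 0.45], [-0.1155, -0.098, 0, 0, 0, 0, 0.45], [-0.1155, -0.098, 0, 0, 0, 0, 0.45], [-0.1155, -0.098, 0, 0, 0, 0, 0.45], [-0.1155, -0.098, 0, 0, 0, 0, 0.45], [-0.1155, -0.098, 0, 0, 0, 0, 0.45], [-0.1155, -0.098, 0, 0, 0, 0, 0.45]]
  ]
}}

```text
clock: 2.03
tool_pos: [0.4119, 0.3133, 0.2317]
tcp_rot: [0.509, 3.1, 0.001]
contact_force: [0.4, 0.7, 0.3]
finger_gap: 0.727
grasp_force: 0.0
```

```bash
cat >> h.py <<'E'
def st():
    s=manip.read_state(); Rm=R.from_rotvec(s['tcp_rot']).as_matrix()
    print('t',round(s['clock'],2),'pos',s['tool_pos'].round(4),'yang',round(np.degrees(np.arctan2(Rm[1,1],Rm[0,1])),1),'tilt',Rm[:,2].round(3),'F',s['contact_force'].round(1),'gap',round(s['finger_gap'],3),'gf',round(float(s['grasp_force']),1),'q',s['qpos'].round(2)); return s,Rm
def go(x,y,z,n,turn=0):
    s,Rm=st(); d=Rm.T@(np.array([x,y,z])-s['tool_pos'])
    # mid-turn aware, turn deg clockwise total, n rows
    print('rows',n,'each',(d/.25/n).round(4),'mm/row',round(np.linalg.norm(d)*1000/n,1),'az',round(turn/30/n,4))
E
python3 -c "
from h import *
go(.542,-.169,.2,14)"
```

```text
t 2.03 pos [0.4119 0.3133 0.2317] yang 71.3 tilt [ 0.001  0.001 -1.   ] F [0.4 0.7 0.3] gap 0.727 gf 0.0 q [-0.8   0.21  0.08  1.91 -0.02  1.02  0.53]
rows 14 each [-0.0793 -0.1187  0.009 ] mm/row 35.8 az 0.0
```

>>> {"method": "play_rows", "body": {
  "targets": [
    [[-0.08, -0.119, 0, 0, 0, 0, 0.45], [-0.08, -0.119, 0, 0, 0, 0, 0.45], [-0.08, -0.119, 0, 0, 0, 0, 0.45], [-0.08, -0.119, 0, 0, 0, 0, 0.45], [-0.08, -0.119, 0, 0, 0, 0, 0.45], [-0.08, -0.119, 0, 0, 0, 0, 0.45], [-0.08, -0.119, 0, 0, 0, 0, 0.45], [-0.08, -0.119, 0, 0, 0, 0, 0.45], [-0.08, -0.119, 0, 0, 0, 0, 0.45], [0, 0, 0, 0, 0, 0, 0.45]]
  ]
}}

```text
clock: 2.87
tool_pos: [0.4973, -0.0043, 0.232]
tcp_rot: [0.527, 3.094, -0.005]
contact_force: [-0.8, -0.7, 0.3]
finger_gap: 0.726
grasp_force: 0.0
```

```bash
python3 -c "
from h import *
go(.542,-.169,.17,5,0)"
```

```text
t 2.87 pos [ 0.4973 -0.0043  0.232 ] yang 70.7 tilt [ 0.002 -0.004 -1.   ] F [-0.8 -0.7  0.3] gap 0.726 gf 0.0 q [-0.36  0.17  0.32  1.96 -0.06  1.01  1.22]
rows 5 each [-0.0772 -0.1123  0.0501] mm/row 36.3 az 0.0
```

>>> {"method": "play_rows", "body": {
  "targets": [
    [[-0.077, -0.112, 0.05, 0, 0, 0, 0.45], [-0.077, -0.112, 0.05, 0, 0, 0, 0.45], [-0.077, -0.112, 0.05, 0, 0, 0, 0.45], [-0.077, -0.112, 0.05, 0, 0, 0, 0.45], [-0.077, -0.112, 0.05, 0, 0, 0, 0.45], [0, 0, 0, 0, 0, 0.22, 0.45], [0, 0, 0, 0, 0, 0.22, 0.45], [0, 0, 0, 0, 0, 0.22, 0.45], [0, 0, 0, 0, 0, 0, 0.45]]
  ]
}}

```text
clock: 3.62
tool_pos: [0.5424, -0.1597, 0.1686]
tcp_rot: [-1.038, -2.965, 0.0]
contact_force: [0.8, 0.1, -0.7]
finger_gap: 0.725
grasp_force: 0.0
```

```bash
python3 - <<'E'
from h import *
p=manip.camera('wrist'); save(p,'w1.png'); print(p['K'],np.round(p['world_from_camera'],3))
for q in ['lock_knob','lever_tab','crank_grip','pawl_tip']:
    for r in manip.recognise(q,p)[:2]: print(q,np.round(r['position'],4),round(r['p'],2))
go(.542,-.169,.1,4)
E
```

```text
[[371.64829954   0.         318.47788099]
 [  0.         371.64829954 235.98712221]
 [  0.           0.           1.        ]] [[ 0.624  0.751  0.215  0.488]
 [ 0.781 -0.6   -0.172 -0.116]
 [ 0.     0.276 -0.961  0.311]
 [ 0.     0.     0.     1.   ]]
lock_knob [ 0.5384 -0.1681  0.0821] 0.86
lever_tab [ 0.5922 -0.1427  0.0458] 0.67
crank_grip [ 0.537  -0.1395  0.0427] 0.57
pawl_tip [ 0.5013 -0.3247  0.0601] 0.73
pawl_tip [ 0.5837 -0.1501  0.0392] 0.68
t 3.87 pos [ 0.5425 -0.1594  0.1689] yang 51.7 tilt [ 0.  0. -1.] F [ 0.7 -0.1  0.4] gap 0.727 gf 0.0 q [-0.15  0.37  0.46  1.89 -0.2   0.92  1.31]
rows 4 each [-0.0056 -0.0079  0.0689] mm/row 17.4 az 0.0
```

View pics/w1.png

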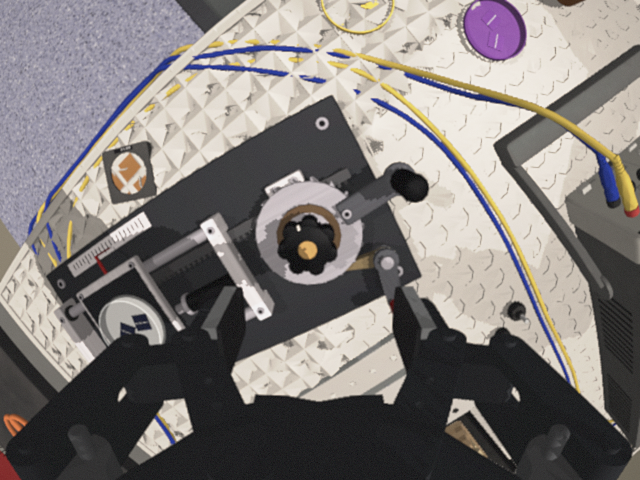

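```bash
cat >> h.py <<'E'
def fish(p,uv,z):
    K=p['K']; T=np.array(p['world_from_camera']); d=np.array([(uv[0]-K[0,2])/K[0,0],(uv[1]-K[1,2])/K[1,1]]); r=np.hypot(*d)
    v=np.append(d/r*np.sin(r),np.cos(r)); w=T[:3,:3]@v; o=T[:3,3]; return o+w*(z-o[2])/w[2]
E
python3 - <<'E'
from h import *
p=manip.camera('wrist')
for n,uv,z in [('knob',(309,248),.083),('grip',(411,184),.1),('pivot',(387,261),.05),('flange',(308,232),.046)]: print(n,fish(p,uv,z).round(4))
E
```

```text
knob [ 0.5416 -0.1665  0.083 ]
grip [ 0.544  -0.0918  0.1   ]
pivot [ 0.594  -0.1342  0.05  ]
flange [ 0.5402 -0.1674  0.046 ]
```

>>> {"method": "play_rows", "body": {
  "targets": [
    [[-0.006, -0.01, 0.073, 0, 0, 0, 0.45], [-0.006, -0.01, 0.073, 0, 0, 0, 0.45], [-0.006, -0.01, 0.073, 0, 0, 0, 0.45], [0, 0, 0.073, 0, 0, 0, 0.45], [0, 0, 0.073, 0, 0, 0, 0.45], [0, 0, 0.066, 0, 0, 0, 0.45], [0, 0, 0, 0, 0, 0, 0.45]]
  ],
  "squeeze": 50
}}

```text
clock: 4.5
tool_pos: [0.5391, -0.1675, 0.0582]
tcp_rot: [-1.031, -2.961, 0.001]
contact_force: [-0.2, 1.0, 0.2]
finger_gap: 0.724
grasp_force: 0.0
```

```bash
python3 - <<'E'
from h import *
p=manip.camera('wrist'); save(p,'w2.png'); st()
E
```

```text
t 4.55 pos [ 0.5401 -0.168   0.0598] yang 51.6 tilt [-0.003  0.001 -1.   ] F [-0.  -0.5  0.6] gap 0.723 gf 0.0 q [-0.07  0.53  0.39  1.96 -0.3   0.71  1.4 ]
```

View pics/w2.png

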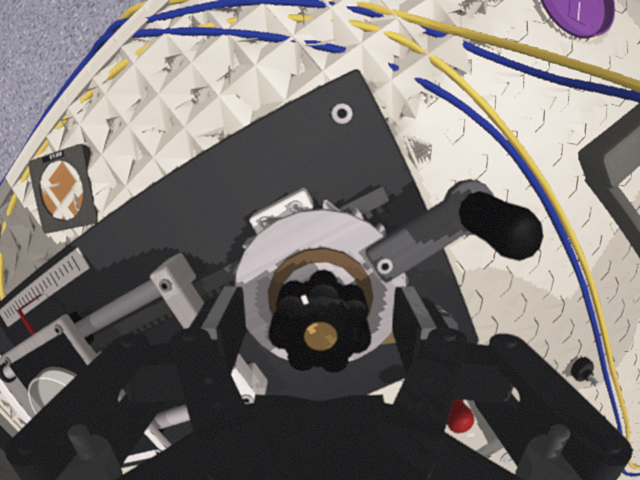

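>>> {"method": "play_rows", "body": {
  "targets": [
    [[0, 0, 0, 0, 0, 0, -1], [0, 0, 0, 0, 0, 0, -1], [0, 0, 0, 0, 0, 0, -1], [0, 0, 0, 0, 0, 0, -1], [0, 0, 0, 0, 0, 0, -1]]
  ]
}}

```text
clock: 4.97
tool_pos: [0.542, -0.1689, 0.0625]
tcp_rot: [1.034, 2.964, 0.001]
contact_force: [-1.9, -0.9, 6.6]
finger_gap: 0.445
grasp_force: 50.2
```

```bash
python3 -c "
from h import *
st()"
```

```text
t 4.97 pos [ 0.542  -0.1689  0.0625] yang 51.5 tilt [ 0.002 -0.    -1.   ] F [-1.9 -0.9  6.6] gap 0.445 gf 50.2 q [-0.07  0.52  0.4   1.96 -0.3   0.71  1.4 ]
```

>>> {"method": "play_rows", "body": {
  "targets": [
    [[0, 0, -0.004, 0, 0, 0.2, -1], [0, 0, -0.001, 0, 0, 0.2, -1], [0, 0, -0.001, 0, 0, 0.2, -1], [0, 0, -0.001, 0, 0, 0.2, -1], [0, 0, -0.001, 0, 0, 0.2, -1], [0, 0, -0.001, 0, 0, 0.2, -1], [0, 0, -0.001, 0, 0, 0.2, -1], [0, 0, -0.001, 0, 0, 0.2, -1]]
  ]
}}

```text
clock: 5.63
tool_pos: [0.5418, -0.169, 0.0646]
tcp_rot: [2.155, 2.283, 0.001]
contact_force: [-0.1, -0.9, 1.2]
finger_gap: 0.446
grasp_force: 51.0
```

```bash
python3 -c "
from h import *
st(); print(manip.read_state()['wrist_torque'])"
```

```text
t 5.63 pos [ 0.5418 -0.169   0.0646] yang 3.3 tilt [ 0.002 -0.001 -1.   ] F [-0.1 -0.9  1.2] gap 0.446 gf 51.0 q [-0.24  0.57  0.62  1.97 -0.47  0.75  0.73]
[-0.29847372  0.14914206  0.21436943]
```

>>> {"method": "play_rows", "body": {
  "targets": [
    [[0, 0, -0.001, 0, 0, 0.2, -1], [0, 0, -0.001, 0, 0, 0.2, -1], [0, 0, -0.001, 0, 0, 0.2, -1], [0, 0, -0.001, 0, 0, 0.2, -1], [0, 0, -0.001, 0, 0, 0.2, -1], [0, 0, -0.001, 0, 0, 0.2, -1], [0, 0, 0, 0, 0, 0, 0.45], [0, 0, 0, 0, 0, 0, 0.45], [0, 0, 0, 0, 0, 0, 0.45], [0, 0, -0.1, 0, 0, 0, 0.45]]
  ]
}}

```text
clock: 6.47
tool_pos: [0.5387, -0.1666, 0.0872]
tcp_rot: [-2.747, -1.512, 0.008]
contact_force: [0.7, 0.9, -0.1]
finger_gap: 0.728
grasp_force: 0.0
```

```bash
python3 - <<'E'
from h import *
st(); p=manip.camera('wrist'); save(p,'w3.png')
E
```

```text
t 6.47 pos [ 0.5387 -0.1666  0.0872] yang -32.3 tilt [-0.007  0.002 -1.   ] F [ 0.7  0.9 -0.1] gap 0.728 gf 0.0 q [-0.37  0.59  0.82  1.96 -0.57  0.85  0.2 ]
```

View pics/w3.png

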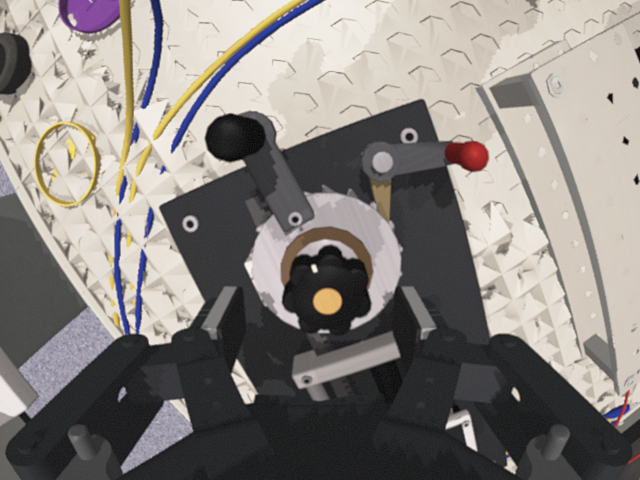

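```bash
python3 - <<'E'
from h import *
p=manip.camera('wrist')
for n,uv,z in [('knob',(327,302),.086),('grip',(230,137),.1),('pivot',(381,162),.05),('pin',(474,156),.079),('tip',(384,212),.042)]: print(n,fish(p,uv,z).round(4))
for q in ['lever_tab','crank_grip','pawl_tip']:
    for r in manip.recognise(q,p)[:2]: print(q,np.round(r['position'],4),round(r['p'],2))
go(.628,-.185,.12,5)
E
```

```text
knob [ 0.5437 -0.1742  0.086 ]
grip [ 0.5518 -0.0936  0.1   ]
pivot [ 0.5987 -0.1392  0.05  ]
pin [ 0.634  -0.1539  0.079 ]
tip [ 0.5873 -0.1645  0.042 ]
lever_tab [ 0.6025 -0.1478  0.0515] 0.84
crank_grip [ 0.5474 -0.1347  0.0432] 0.85
pawl_tip [ 0.5845 -0.1539  0.0395] 0.92
t 6.72 pos [ 0.5412 -0.1681  0.0901] yang -32.4 tilt [ 0.     0.001 -1.   ] F [ 0.1  0.5 -0.2] gap 0.725 gf 0.0 q [-0.37  0.58  0.82  1.96 -0.57  0.85  0.2 ]
rows 5 each [ 0.0258  0.0659 -0.0239] mm/row 18.7 az 0.0
```

>>> {"method": "play_rows", "body": {
  "targets": [
    [[0, 0, -0.12, 0, 0, 0, 0.45], [0.043, 0.11, 0, 0, 0, 0, -1], [0.043, 0.11, 0, 0, 0, 0, -1], [0.043, 0.11, 0, 0, 0, 0, -1], [0, 0, 0, 0, 0, -0.216, -1], [0, 0, 0, 0, 0, -0.216, -1], [0, 0, 0, 0, 0, -0.216, -1], [0, 0, 0, 0, 0, -0.216, -1], [0, 0, 0, 0, 0, -0.216, -1], [0, 0, 0, 0, 0, 0, -1]]
  ]
}}

```text
clock: 7.55
tool_pos: [0.6276, -0.1853, 0.1194]
tcp_rot: [-2.219, -2.221, -0.0]
contact_force: [0.2, 0.1, 0.4]
finger_gap: 0.008
grasp_force: 0.0
```

```bash
python3 - <<'E'
from h import *
p=manip.camera('wrist'); save(p,'w4.png'); go(.629,-.182,.057,4)
p=manip.camera('wrist')
p=manip.camera('top'); save(p,'t4.png')
E
```

```text
t 7.6 pos [ 0.6276 -0.1853  0.1195] yang -0.2 tilt [-0.001  0.001 -1.   ] F [-1.4  0.4  0.6] gap 0.002 gf 0.0 q [-0.24  0.62  0.68  1.72 -0.46  0.96  0.62]
rows 4 each [0.0033 0.0014 0.0625] mm/row 15.6 az 0.0
```

View pics/w4.png

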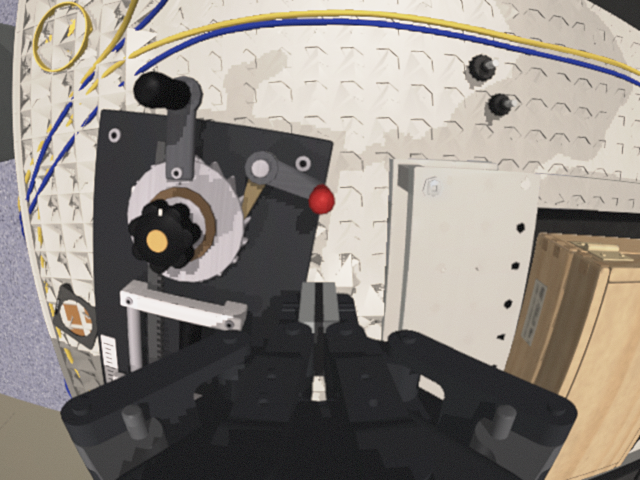

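>>> {"method": "play_rows", "body": {
  "targets": [
    [[0, 0, 0.0625, 0, 0, 0, -1], [0, 0, 0.0625, 0, 0, 0, -1], [0, 0, 0.0625, 0, 0, 0, -1], [0, 0, 0.0625, 0, 0, 0, -1], [0, 0, 0, 0, 0, 0, -1]]
  ]
}}

```text
clock: 8.12
tool_pos: [0.626, -0.1843, 0.0543]
tcp_rot: [-2.22, -2.215, 0.005]
contact_force: [-0.3, -0.2, -0.7]
finger_gap: 0.004
grasp_force: 0.0
```

```bash
python3 - <<'E'
from h import *
p=manip.camera('wrist'); st(); save(p,'w5.png')
import cv2
f=p['frame'].astype(int); m=(f[:,:,0]>120)&(f[:,:,1]<60)&(f[:,:,2]<60); ys,xs=np.nonzero(m); print(xs.mean(),ys.mean(),xs.min(),xs.max(),ys.min(),ys.max())
print(fish(p,(xs.mean(),ys.mean()),.075))
E
```

```text
t 8.17 pos [ 0.6269 -0.1848  0.056 ] yang -0.1 tilt [-0.004  0.001 -1.   ] F [-0.1  0.1 -0.4] gap 0.002 gf 0.0 q [-0.2   0.7   0.63  1.76 -0.52  0.86  0.66]
326.9205103042198 238.18056918547595 309 345 220 256
[ 0.62900974 -0.15018663  0.075     ]
```

>>> {"method": "play_rows", "body": {
  "targets": [
    [[0.04, 0.01, 0, 0, 0, 0, -1], [0.02, 0, 0, 0, 0, 0, -1], [0.02, 0, 0, 0, 0, 0, -1], [0.02, 0, 0, 0, 0, 0, -1], [0.02, 0, 0, 0, 0, 0, -1], [0.02, 0, 0, 0, 0, 0, -1], [0.02, 0, 0, 0, 0, 0, -1], [0.02, 0, 0, 0, 0, 0, -1], [0, 0, 0, 0, 0, 0, -1]]
  ]
}}

```text
clock: 8.92
tool_pos: [0.6311, -0.1393, 0.0584]
tcp_rot: [2.221, 2.222, 0.001]
contact_force: [0.8, -1.9, 0.9]
finger_gap: -0.002
grasp_force: 0.8
```

```bash
cat > pin.py <<'E'
from h import *
p=manip.camera('wrist'); st()
f=p['frame'].astype(int); m=((f[:,:,0]>120)&(f[:,:,1]<60)&(f[:,:,2]<60)).astype(np.uint8)
n,l,s,c=cv2.connectedComponentsWithStats(m); i=1+np.argmax(s[1:,4]); print(s[i],c[i]); x=fish(p,c[i],.075)
print(x, 'ang from pivot',np.degrees(np.arctan2(x[1]+.1355,x[0]-.594)))
E
python3 pin.py
```

```text
t 8.97 pos [ 0.6306 -0.1393  0.0581] yang -0.0 tilt [-0.     0.001 -1.   ] F [ 1.8 -1.3  0.9] gap 0.002 gf 0.6 q [-0.28  0.69  0.63  1.78 -0.52  0.85  0.6 ]
[300 262  33  34 864] [315.78356481 278.57638889]
[ 0.63002531 -0.1218061   0.075     ] ang from pivot 20.812743938013178
```

>>> {"method": "play_rows", "body": {
  "targets": [
    [[0.008, 0, 0, 0, 0, 0, -1], [0.008, 0, 0, 0, 0, 0, -1], [0.008, 0, 0, 0, 0, 0, -1], [0.006, 0, 0, 0, 0, 0, -1], [0, 0, 0, 0, 0, 0, -1]]
  ]
}}

```text
clock: 9.38
tool_pos: [0.6295, -0.1348, 0.0578]
tcp_rot: [2.224, 2.219, -0.004]
contact_force: [-2.3, -6.6, 3.2]
finger_gap: -0.0
grasp_force: 3.0
```

```bash
python3 pin.py
```

```text
t 9.43 pos [ 0.6295 -0.1348  0.0578] yang -0.1 tilt [-0.002 -0.002 -1.   ] F [-1.8 -5.9  3.1] gap 0.0 gf 2.9 q [-0.29  0.68  0.63  1.78 -0.52  0.85  0.59]
[298 263  34  34 881] [314.27014756 279.75822928]
[ 0.62799039 -0.11743544  0.075     ] ang from pivot 27.988896713661326
```

>>> {"method": "play_rows", "body": {
  "targets": [
    [[-0.04, 0, 0, 0, 0, 0, -1], [0, 0, -0.11, 0, 0, 0, -1], [0, 0, -0.11, 0, 0, 0, -1], [0, 0, -0.12, 0, 0, 0, -1], [0.073, -0.112, 0, 0, 0, 0, 0.2], [0.073, -0.112, 0, 0, 0, 0.233, 0.2], [0, 0, 0, 0, 0, 0.233, 0.2], [0, 0, 0, 0, 0, 0.233, 0.2], [0, 0, 0, 0, 0, 0.233, 0.2], [0, 0, 0, 0, 0, 0.233, 0.2]]
  ]
}}

```text
clock: 10.27
tool_pos: [0.5744, -0.1045, 0.1423]
tcp_rot: [-2.787, -1.442, -0.001]
contact_force: [-0.3, -0.0, -0.5]
finger_gap: 0.605
grasp_force: 0.0
```

>>> {"method": "play_rows", "body": {
  "targets": [
    [[0, 0, 0, 0, 0, 0, 0.2]]
  ]
}}

```text
clock: 10.35
tool_pos: [0.5745, -0.1047, 0.1419]
tcp_rot: [-2.785, -1.448, 0.001]
contact_force: [0.5, -0.5, -0.5]
finger_gap: 0.6
grasp_force: 0.0
```

```bash
python3 - <<'E'
from h import *
p=manip.camera('wrist'); st(); save(p,'w6.png')
E
```

```text
t 10.4 pos [ 0.5745 -0.105   0.142 ] yang -34.8 tilt [-0.002  0.001 -1.   ] F [-0.6  0.2 -0.8] gap 0.601 gf 0.0 q [-0.53  0.55  0.88  1.88 -0.52  0.96 -0.01]
```

View pics/w6.png

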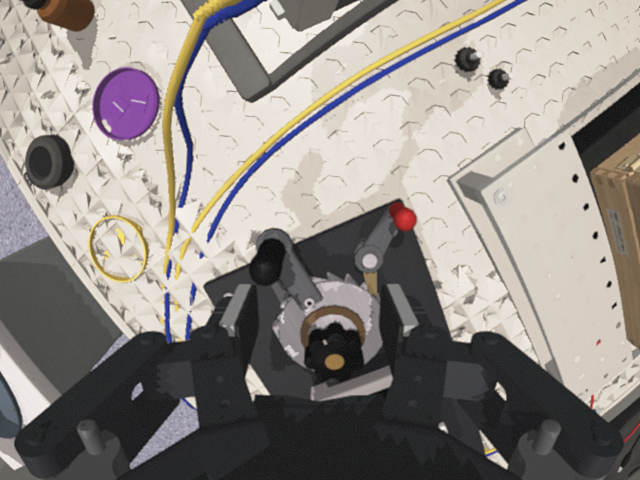

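```bash
python3 - <<'E'
from h import *
p=manip.camera('wrist')
for n,uv,z in [('grip',(264,270),.1),('knob',(334,362),.086),('pivot',(369,261),.05)]: print(n,fish(p,uv,z).round(4))
go(.5465,-.0905,.142,3)
E
```

```text
grip [ 0.5495 -0.09    0.1   ]
knob [ 0.5421 -0.169   0.086 ]
pivot [ 0.5939 -0.1365  0.05  ]
t 10.45 pos [ 0.5746 -0.1053  0.1422] yang -34.8 tilt [-0.001  0.001 -1.   ] F [-0.2  0.1 -0.6] gap 0.596 gf 0.0 q [-0.53  0.55  0.88  1.88 -0.52  0.96 -0.01]
rows 3 each [-0.0051 -0.042   0.0003] mm/row 10.6 az 0.0
```

>>> {"method": "play_rows", "body": {
  "targets": [
    [[-0.005, -0.042, 0, 0, 0, 0, 0.2], [-0.005, -0.042, 0, 0, 0, 0, 0.2], [-0.005, -0.042, 0, 0, 0, 0, 0.2], [0, 0, 0, 0, 0, 0, 0.2], [0, 0, 0.078, 0, 0, 0, 0.2], [0, 0, 0.078, 0, 0, 0, 0.2], [0, 0, 0.078, 0, 0, 0, 0.2], [0, 0, 0.074, 0, 0, 0, 0.2], [0, 0, 0, 0, 0, 0, 0.2], [0, 0, 0, 0, 0, 0, 0.2]]
  ]
}}

```text
clock: 11.28
tool_pos: [0.5462, -0.0913, 0.0655]
tcp_rot: [-2.786, -1.45, 0.002]
contact_force: [0.4, 0.0, 0.2]
finger_gap: 0.598
grasp_force: 0.0
```

```bash
python3 - <<'E'
from h import *
p=manip.camera('wrist'); st(); save(p,'w7.png')
E
```

```text
t 11.33 pos [ 0.5471 -0.0916  0.0664] yang -35.0 tilt [ 0.001 -0.    -1.   ] F [-0.6  0.   0.1] gap 0.599 gf 0.0 q [-0.5   0.6   0.8   2.   -0.61  0.79  0.05]
```

View pics/w7.png

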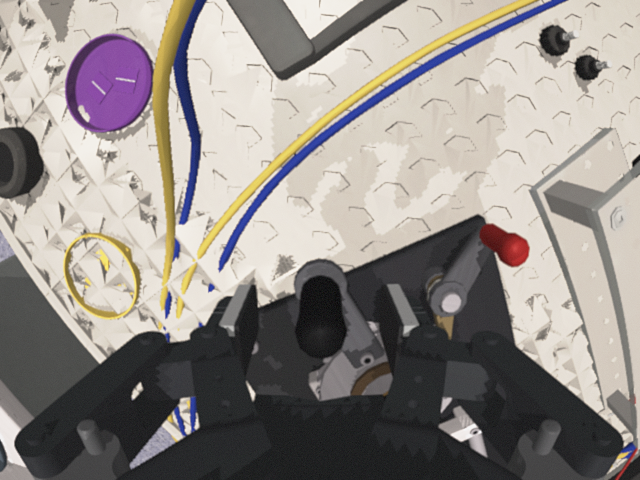

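>>> {"method": "play_rows", "body": {
  "targets": [
    [[0, 0, 0, 0, 0, 0, -1], [0, 0, 0, 0, 0, 0, -1], [0, 0, 0, 0, 0, 0, -1], [0, 0, 0, 0, 0, 0, -1], [0, 0, 0, 0, 0, 0, -1], [0, 0, 0, 0, 0, 0, -1]]
  ],
  "squeeze": 45
}}

```text
clock: 11.83
tool_pos: [0.5475, -0.0913, 0.0669]
tcp_rot: [2.787, 1.45, 0.003]
contact_force: [-1.5, 0.8, 6.7]
finger_gap: 0.194
grasp_force: 43.8
```

```bash
cat > arc.py <<'E'
from h import *
s,Rm=st(); D=np.array([.5415,-.1685]); r=s['tool_pos'][:2]-D; print('r',np.hypot(*r),'ang',np.degrees(np.arctan2(r[1],r[0])))
for deg in (-2,4):
    a=np.radians(deg); M=np.array([[np.cos(a),-np.sin(a)],[np.sin(a),np.cos(a)]])
    u=r/np.hypot(*r)*.078; d=np.append(M@u-u,0); print(deg,(Rm.T@d/.25).round(4),'az',-deg/30)
E
python3 arc.py
```

```text
t 11.83 pos [ 0.5475 -0.0913  0.0669] yang -35.0 tilt [ 0.002  0.001 -1.   ] F [-1.5  0.8  6.7] gap 0.194 gf 43.8 q [-0.5   0.6   0.8   2.   -0.61  0.79  0.05]
r 0.07742622669599046 ang 85.57810454503415
-2 [0.0054 0.0095 0.    ] az 0.06666666666666667
4 [-0.0117 -0.0183 -0.    ] az -0.13333333333333333
```

>>> {"method": "play_rows", "body": {
  "targets": [
    [[0.0054, 0.0095, -0.004, 0, 0, 0.067, -1], [0.0054, 0.0095, 0, 0, 0, 0.067, -1], [0.0054, 0.0095, 0, 0, 0, 0.067, -1], [0.0054, 0.0095, 0, 0, 0, 0.067, -1], [0, 0, 0, 0, 0, 0, -1], [0, 0, 0, 0, 0, 0, -1]]
  ]
}}

```text
clock: 12.33
tool_pos: [0.5574, -0.0927, 0.0669]
tcp_rot: [-2.88, -1.253, 0.0]
contact_force: [-2.9, 0.6, 2.5]
finger_gap: 0.198
grasp_force: 44.9
```

```bash
python3 - <<'E'
import arc
from h import *
p=manip.camera('wrist'); save(p,'w8.png')
for r in manip.recognise('pawl_tip',p)[:2]: print(r['position'],r['p'],np.hypot(r['position'][0]-.5415,r['position'][1]+.1685))
cv2.imwrite('pics/w8c.png',cv2.resize(p['frame'][200:430,250:550,::-1],None,fx=2,fy=2))
E
```

```text
t 12.33 pos [ 0.5574 -0.0927  0.0669] yang -43.0 tilt [-0.     0.001 -1.   ] F [-2.9  0.6  2.5] gap 0.198 gf 44.9 q [-0.51  0.63  0.84  1.98 -0.64  0.82 -0.06]
r 0.07746056057544748 ang 78.15158499436151
-2 [ 0.0055  0.0094 -0.    ] az 0.06666666666666667
4 [-0.0119 -0.0182  0.    ] az -0.13333333333333333
[0.5963, -0.1562, 0.0399] 0.66 0.05616342226040012
```

View pics/w8c.png

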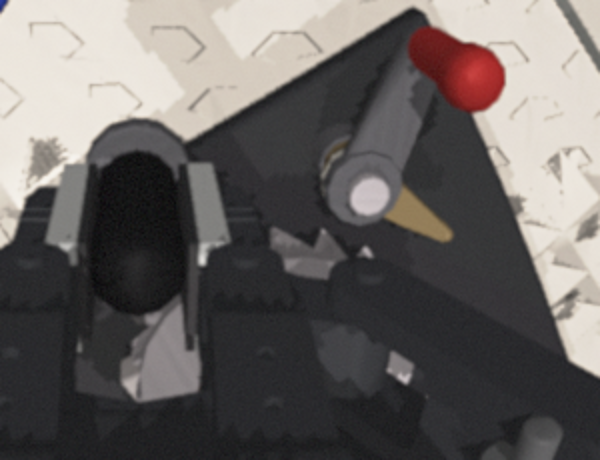

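>>> {"method": "play_rows", "body": {
  "targets": [
    [[-0.0119, -0.0182, 0, 0, 0, -0.1333, -1], [-0.0119, -0.0182, 0, 0, 0, -0.1333, -1], [-0.0119, -0.0182, 0, 0, 0, -0.1333, -1], [-0.0119, -0.0182, 0, 0, 0, -0.1333, -1], [-0.0119, -0.0182, 0, 0, 0, -0.1333, -1], [-0.0119, -0.0182, 0, 0, 0, -0.1333, -1], [-0.0119, -0.0182, 0, 0, 0, -0.1333, -1], [-0.0119, -0.0182, 0, 0, 0, -0.1333, -1], [-0.0119, -0.0182, 0, 0, 0, -0.1333, -1]]
  ]
}}

```text
clock: 13.18
tool_pos: [0.5093, -0.0982, 0.0669]
tcp_rot: [2.35, 2.085, 0.0]
contact_force: [-0.9, -0.3, 1.8]
finger_gap: 0.197
grasp_force: 44.8
```

```bash
python3 arc.py
```

```text
t 13.18 pos [ 0.5093 -0.0982  0.0669] yang -6.8 tilt [ 0.  0. -1.] F [-0.9 -0.3  1.8] gap 0.197 gf 44.8 q [-0.42  0.51  0.68  2.08 -0.49  0.71  0.47]
r 0.0773238381374726 ang 114.57760023470658
-2 [0.0055 0.0094 0.    ] az 0.06666666666666667
4 [-0.012  -0.0182 -0.    ] az -0.13333333333333333
```

>>> {"method": "play_rows", "body": {
  "targets": [
    [[-0.012, -0.0182, 0, 0, 0, -0.1333, -1], [-0.012, -0.0182, 0, 0, 0, -0.1333, -1], [-0.012, -0.0182, 0, 0, 0, -0.1333, -1], [-0.012, -0.0182, 0, 0, 0, -0.1333, -1], [-0.012, -0.0182, 0, 0, 0, -0.1333, -1], [-0.012, -0.0182, 0, 0, 0, -0.1333, -1], [-0.012, -0.0182, 0, 0, 0, -0.1333, -1], [-0.012, -0.0182, 0, 0, 0, -0.1333, -1], [-0.012, -0.0182, 0, 0, 0, -0.1333, -1]]
  ]
}}

```text
clock: 13.93
tool_pos: [0.4739, -0.131, 0.0669]
tcp_rot: [1.59, 2.709, 0.0]
contact_force: [-0.3, -0.2, -0.7]
finger_gap: 0.195
grasp_force: 44.8
```

```bash
python3 arc.py
```

```text
t 13.93 pos [ 0.4739 -0.131   0.0669] yang 29.2 tilt [ 0.001 -0.    -1.   ] F [-0.3 -0.2 -0.7] gap 0.195 gf 44.8 q [-0.23  0.43  0.52  2.14 -0.35  0.65  1.04]
r 0.07728005296587256 ang 150.94289290552214
-2 [0.0056 0.0094 0.    ] az 0.06666666666666667
4 [-0.0121 -0.0181 -0.    ] az -0.13333333333333333
```

Forces are low and the radius is steady; about 49° is left.

>>> {"method": "play_rows", "body": {
  "targets": [
    [[-0.0121, -0.0181, 0, 0, 0, -0.1333, -1], [-0.0121, -0.0181, 0, 0, 0, -0.1333, -1], [-0.0121, -0.0181, 0, 0, 0, -0.1333, -1], [-0.0121, -0.0181, 0, 0, 0, -0.1333, -1], [-0.0121, -0.0181, 0, 0, 0, -0.1333, -1], [-0.0121, -0.0181, 0, 0, 0, -0.1333, -1], [-0.0121, -0.0181, 0, 0, 0, -0.1333, -1], [-0.0121, -0.0181, 0, 0, 0, -0.1333, -1], [-0.0121, -0.0181, 0, 0, 0, -0.1333, -1], [-0.0121, -0.0181, 0, 0, 0, -0.1333, -1]]
  ]
}}

```text
clock: 14.77
tool_pos: [0.4656, -0.1836, 0.0669]
tcp_rot: [0.567, 3.089, -0.0]
contact_force: [-0.1, 0.6, 0.1]
finger_gap: 0.192
grasp_force: 44.8
```

```bash
python3 arc.py
```

```text
t 14.77 pos [ 0.4656 -0.1836  0.0669] yang 69.2 tilt [ 0.001 -0.    -1.   ] F [-0.1  0.6  0.1] gap 0.192 gf 44.8 q [ 0.02  0.42  0.34  2.11 -0.23  0.64  1.72]
r 0.07740139093750358 ang -168.7563339661242
-2 [ 0.0056  0.0093 -0.    ] az 0.06666666666666667
4 [-0.0122 -0.018   0.    ] az -0.13333333333333333
```

>>> {"method": "play_rows", "body": {
  "targets": [
    [[-0.0061, -0.009, 0, 0, 0, -0.0667, -1], [-0.0061, -0.009, 0, 0, 0, -0.0667, -1], [-0.0061, -0.009, 0, 0, 0, -0.0667, -1], [-0.0061, -0.009, 0, 0, 0, -0.0667, -1], [-0.0061, -0.009, 0, 0, 0, -0.0667, -1], [0, 0, 0, 0, 0, 0, -1]]
  ]
}}

```text
clock: 15.27
tool_pos: [0.4683, -0.194, 0.0668]
tcp_rot: [-0.302, -3.124, -0.007]
contact_force: [-3.8, 7.3, 7.4]
finger_gap: 0.196
grasp_force: 45.6
```

```bash
python3 arc.py; python3 -c "
from h import *
p=manip.camera('top'); save(p,'t9.png'); cv2.imwrite('pics/t9c.png',cv2.resize(p['frame'][150:350,310:530,::-1],None,fx=3,fy=3,interpolation=2))"
```

```text
t 15.27 pos [ 0.4683 -0.194   0.0668] yang 78.9 tilt [-0.003  0.005 -1.   ] F [-3.8  7.3  7.4] gap 0.196 gf 45.6 q [ 0.08  0.43  0.29  2.09 -0.2   0.66  1.88]
r 0.0775162887141787 ang -160.75885852778364
-2 [0.0053 0.0095 0.0001] az 0.06666666666666667
4 [-0.0116 -0.0184 -0.0001] az -0.13333333333333333
```

>>> {"method": "play_rows", "body": {
  "targets": [
    [[0.004, 0.007, 0, 0, 0, 0.033, -1], [0, 0, 0, 0, 0, 0, -1], [0, 0, 0, 0, 0, 0, 0], [0, 0, 0, 0, 0, 0, 0], [0, 0, 0, 0, 0, 0, 0], [0, 0, -0.1, 0, 0, 0, 0], [0, 0, -0.1, 0, 0, 0, 0], [0, 0, -0.12, 0, 0, 0, 0], [0, 0, -0.12, 0, 0, 0, 0], [0, 0, 0, 0, 0, 0, 0]]
  ]
}}

```text
clock: 16.15
tool_pos: [0.4724, -0.1962, 0.1822]
tcp_rot: [0.33, 3.113, -0.003]
contact_force: [-0.6, -0.9, 0.7]
finger_gap: 0.499
grasp_force: 0.0
```

```bash
python3 arc.py|head -1; python3 - <<'E'
from h import *
p=manip.camera('wrist'); save(p,'w10.png')
q=manip.camera('top')
for c in ['sample_dish','carriage_seat','amber_filter','dropper_bottle','sensor_puck','pawl_tip']:
    for r in manip.recognise(c,q)[:2]: print(c,np.round(r['position'],3),round(r['p'],2))
s=manip.camera('scene'); a=s['frame'][200:440,280:540,::-1]; b=q['frame'][150:350,310:530,::-1]
cv2.imwrite('pics/fin.png',np.hstack([cv2.resize(a,(400,400)),cv2.resize(b,(400,400))]))
E
```

```text
t 16.15 pos [ 0.4724 -0.1962  0.1822] yang 77.9 tilt [ 0.011 -0.003 -1.   ] F [-0.6 -0.9  0.7] gap 0.499 gf 0.0 q [ 0.02  0.25  0.35  2.   -0.11  0.9   1.79]
sample_dish [ 0.498 -0.375  0.057] 0.72
sample_dish [ 0.544 -0.217  0.021] 0.67
carriage_seat [ 0.499 -0.384  0.058] 0.68
dropper_bottle [0.514 0.169 0.049] 0.82
sensor_puck [0.413 0.076 0.025] 0.59
sensor_puck [ 0.54  -0.166  0.086] 0.2
pawl_tip [ 0.497 -0.376  0.056] 0.71
pawl_tip [ 0.602 -0.152  0.043] 0.52
```

View pics/fin.png

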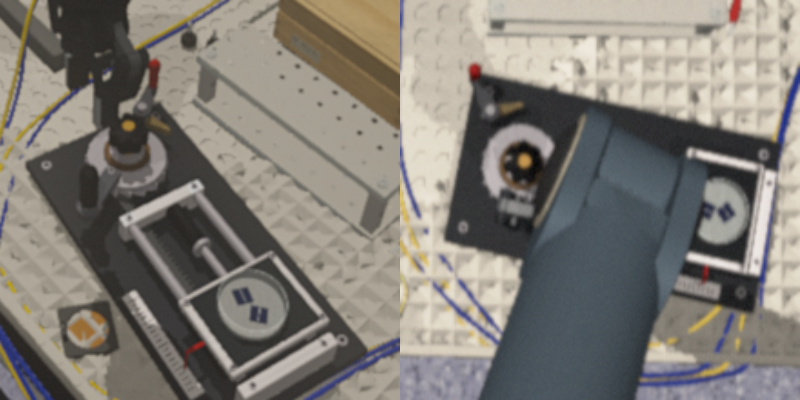

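```bash
python3 -c "
from plant import manip
print(manip.close_job())"
```

```text
the job is handed in; nothing more can be done
None
```

The job is handed in: I slackened the lock about 84°, put the lever over, saw the pawl spring clear, and eased the carriage back at under 1 rad/s until the crank met firm resistance at its stop. The last pictures show the dish still on the carriage and the bystanders where they were, but I did not measure the carriage's final travel to the millimetre, and handing in returned no verdict.

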